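Turn the sharpening block stone-side up and square it into the bench stop

TASK

The sharpening block is lying on the bench with its stone face down: turn it over so that the stone faces up and the wooden base is underneath, and leave it lying flat on the plywood board, pushed fully home into the corner of the two cleats, one short end flush against the far cleat and a long side flush against the left cleat. The stone chips easily, so lay it over and set it down under control, never letting it drop or topple over, and leave the jar, the tin and the screwdriver where they are.

Things in the scene. Friction and masses are not known exactly. Their poses are not given: they have to be found in the camera images.
- stone: Sharpening block, 120 long (x) x 56 wide (y) x 26 thick (z), about 0.3 kg: wooden base 120 x 56 x 16 (z 10 to 26) with a grey stone slab 120 x 46 x 10 (z 0 to 10) fixed on it, ends flush, stone set in 5 on each long side. Origin: centre of the stone's outer face. z points from stone to base: up at the start (stone face down), down once turned over.
- stone_mid (a point): Middle of the sharpening block (13 from either broad face, 60 from each end, 28 from the base's long sides); axes as stone.
- board: Plywood board fixed to the bench, 240 (x) x 220 (y) x 12 thick, with two wooden cleats on top, 25 wide and 12 high: the far cleat along its whole +x edge, the left cleat along its +y edge. They meet in a corner. Origin: centre of the underside, on the bench. z up.
- corner (a point): Inner corner where the two cleats' inner faces meet, on the board's upper surface (12 above the bench); axes as the board: the far cleat's face is the plane x = 0, the left cleat's the plane y = 0, the free board surface lies at negative x (215) and negative y (195).
- jar: Bystander: amber glass jar, 64 diameter, 85 high, standing. Origin: centre of its underside.
- tin: Bystander: low steel tin, 70 diameter, 45 high, standing. Origin: centre of its underside.
- driver: Bystander: screwdriver with wooden handle, lying along its x axis, roughly 200 long. Origin: about its middle, underneath.
Not all that is in view belongs to the job. Several things have the shape of the stone; the one meant has the colours described above.

How it is judged (in metres and radians):
At the end, for the whole second after the job is handed in: The block lies flat (within 3 degrees) on the board, stone face up, at rest and released; its middle is within 2.5 mm of the fully home position against both cleats, its long sides parallel to the left cleat within 0.03 rad (angle between stone's own z axis and vertical above 3.09 rad and x of stone_mid in the frame of corner between -0.0625 and -0.057 m and y of stone_mid in the frame of corner between -0.0305 and -0.025 m and z of stone_mid in the frame of corner between 0.01 and 0.0155 m and angle between the x axis of stone and the x axis of corner, either way round below 0.03 rad and linear speed of stone below 0.01 m/s); the robot touches nothing.
It fails at once if the block is dropped or let topple: it moves faster than 0.5 m/s, or turns faster than 7 rad/s, while the fingers are not holding it (a fall of about 13 mm) (contact force between stone and the fingers below 0.5 N and (linear speed of stone above 0.5 m/s or angular speed of stone above 7 rad/s)).
It fails at once if the jar, tin or screwdriver is moved by more than 25 mm (distance of any of jar, tin, driver from where it was at the start of the episode above 0.025 m).
It also fails if it takes over 72 s, if anything falls off the work surface, if the arm or the gripper's body presses on something with over 40 N, if the wrist force passes 120 N, or if a joint passes its speed limit or range.

ROBOT

A 6-joint arm with a two-finger parallel gripper is mounted at the origin on the work surface. World frame = base frame: x ahead of the robot, y to its left, z up, the work surface at z = 0. Lengths are in mm, angles in rad, forces in N, time in s.
With the tool pointing down it reaches from about 350 to 975 mm from the base axis. Payload 7.1 kg.
Tool frame: the origin (TCP) lies at the very end of the fingers, on their centre line; the grasp point (between the pads) lies 19 mm behind it; z points along the fingers, y is the line along which they close (so a half turn about z gives the same grasp; the last joint's range is limited). The gripper opens to 88 mm and grips with 3 to 60 N. Pads are 20 mm wide; open, the fingers measure 115 mm over their backs; the gripper's body (75 mm by 178 mm) begins 61 mm behind the grasp point.
Start: joints at [1.113, 0.423, 1.63, -0, 1.089, -0.019], TCP at [265.501, 565.786, 222.675] pointing down, gripper open.
Joint ranges: [-3, 3], [-0.9, 2.11], [0.09, 2.58], [-1.31, 4.45], [0.11, 2.69], [-2.54, 2.54]. Speed limits (rad/s): [2.39, 2.39, 3.01, 3.14, 3.14, 3.14].

INTERFACE

Orientations are given as a rotation vector (axis times angle).
In Python, from workcell import ctrl, optics gives the robot as it stands.
- The arm moves only by the shell command python3 -m jog 'ROWS'. ROWS is JSON, a list of rows, each a list of 7 numbers: the shift along the tool's x, y, z in units of 40 mm (1.0 is 40 mm), then the turn, a rotation vector about the tool's x, y, z in units of 6 degrees (1.0 is 6 degrees), then the opening, from 0 (shut) to 1 (fully open). A call has 1 to 20 rows; each row shifts and turns the commanded pose from where the row before left it, along the tool's axes as they then stand; what a row does not reach is not made up. A row lasts 1/10 s, in which the tool goes at most 50 mm and 8.59 degrees, less where a joint would pass 70% of its speed; a pose out of reach is approached as far as the arm can. A call is refused whole if a number of a shift passes 1 or a number of a turn 1, either way. A call with a gripper value outside its range is refused whole. The fingers move at their own pace and stop on an object; the grip force is fixed at half the most. Time passes only in rows, so rows that do not move let the fingers close. It gives the time, the measured TCP pose, the force, the opening and the grip force at its end, in the units of the state.
- ctrl.get_obs(): the state, without advancing time (a new reading comes with each control period).
- optics.get_image(name): name is "scene" or "side" or "wrist"; returns the picture (420x560x3 uint8, red, green, blue); there is no depth.
- optics.camera_model(name): a dict with "fov_y" (degrees; the focal length in pixels is half the picture's height over the tangent of half this angle, whatever the lens; pixels are square), "cx", "cy" (the principal point, pixels), "view" (4x4, takes a point from world to camera coordinates); the wrist camera has in their place "hand_eye" (4x4, takes a point from camera to tool coordinates, whose origin is the TCP and whose axes are the flange's). Camera axes: x right, y up, looking along -z (the intrinsics and any distortion apply to the point x, -y, -z); pixel columns grow to the right and rows downward; lengths in mm; the calibration is good to about 2 mm. A picture is of the moment at which its call begins: read the wrist's pose just before it. camera_model takes no time and is no camera call.
- ctrl.close_job(): hands the job in; it is judged then, once.
Trained networks look in the newest picture that a camera, given by its name, has taken for a name from the list of things; names that differ only in an ending like _2 or _b are one class to them, and where a whole thing is asked for, a point or a joint stands for the part that bears it (a point fixed in the world has none). Each returns a list of dicts, best first, with "conf" (0 to 1); they miss things now and then, are a little off and sometimes report something else, mostly with a low value. They report only what shows in the picture. A call takes as long as a camera call. They do not tell look-alikes from the thing itself.
- optics.masks_of(target, camera): "pixels" (420x560 bool, what is visible of it) and "extent" ([centre column, centre row, width, height] in pixels, round what is visible of it).
The state is a dict: "t": time; "qpos": joint angles; "qvel": joint speeds; "joint_torque": joint torques, N m; "ee_pos": TCP position; "orientation": TCP orientation; "ft_force": force on the tool from outside, world axes, zero at the start; "moment": the same for the moment, N m; "width": finger opening in mm; "grasp_force": force on a finger pad.
Only numpy, scipy, OpenCV 4.12 (cv2) and the standard library are available. Lean on these libraries where they do the work, as an engineer would, in place of code of your own. Each camera call takes 0.05 s, during which the arm holds its last target. There are 200 camera calls.

## Working session

There is one attempt and no reset: what is moved stays moved. The work goes in short steps, Python scripts to look and compute and a shell command to move; the robot and the scene stay as the last step left them, time stands still between calls to the robot, and variables do not carry over. Pictures are saved under pics/ and viewed, at most 10 in all, crops included, and the job is handed in when it is done.

```bash
mkdir -p pics; ls; python3 - <<'E'
from workcell import ctrl, optics
import cv2,numpy as np
o=ctrl.get_obs();print(o)
ims=[]
for c in("scene","side"):
    im=optics.get_image(c); cv2.imwrite(f"pics/{c}0.png",im[:,:,::-1])
    print(c,optics.camera_model(c))
    for t in("stone","board","jar","tin","driver"):
        for m in optics.masks_of(t,c): 
            p=m["pixels"]; print(t,round(m["conf"],2),np.round(m["extent"]),p.sum(),im[p].mean(0).round())
print(optics.camera_model("wrist"))
E
```

```text
pics
{'t': 0.0, 'qpos': array([ 1.11300790e+00,  4.23832450e-01,  1.63067164e+00,  2.85627885e-06,
        1.08858563e+00, -1.90096299e-02]), 'qvel': array([-0.00048418, -0.00060127, -0.00091319,  0.0014569 ,  0.00141278,
        0.00029496]), 'joint_torque': array([-1.73553963e-03, -5.44625509e+01, -2.73664248e+01,  6.42806897e-02,
        2.26630789e-02, -1.41022260e-04]), 'ee_pos': array([265.26270655, 565.31572578, 221.91414244]), 'orientation': array([-6.83640802e-01, -3.06594159e+00,  2.28387832e-03]), 'ft_force': array([ 0.2606559 ,  0.08804202, -0.19622946]), 'moment': array([0.03329791, 0.04661673, 0.00355293]), 'grasp_force': 0.0, 'width': 87.60730094397869}
scene {'fov_y': 56.29282738253101, 'cx': 274.3704906159041, 'cy': 208.66323739485162, 'view': array([[ 6.20401714e-01,  7.83962335e-01,  2.24670793e-02,
        -3.06190142e+02],
       [-5.05030711e-01,  3.77419661e-01,  7.76207692e-01,
         2.41073872e+02],
       [ 6.00038077e-01, -4.92907147e-01,  6.30076860e-01,
        -1.24396912e+03],
       [ 0.00000000e+00,  0.00000000e+00,  0.00000000e+00,
         1.0000
[... 1070 characters left out ...]
. 30.]
stone 0.57 [197. 204.  45.  50.] 1317 [22. 82. 32.]
board 0.62 [266. 311. 143. 113.] 14793 [112.  88.  56.]
jar 0.56 [257. 116.  25.  40.] 871 [75. 56. 41.]
tin 0.82 [316. 215.  36.  35.] 969 [100.  97.  95.]
driver 0.76 [312. 120.  13.  46.] 283 [87. 57. 31.]
{'fov_y': 65.8984438820851, 'cx': 280.49550253885263, 'cy': 204.9388044982387, 'hand_eye': array([[-3.98748330e-04,  9.54330938e-01,  2.98751239e-01,
         8.26900393e+01],
       [ 9.99999727e-01,  1.94464595e-04,  7.13518853e-04,
        -3.64113030e-01],
       [ 6.22836578e-04,  2.98751441e-01, -9.54330754e-01,
        -1.61079681e+02],
       [ 0.00000000e+00,  0.00000000e+00,  0.00000000e+00,
         1.00000000e+00]])}
```

View pics/scene0.png

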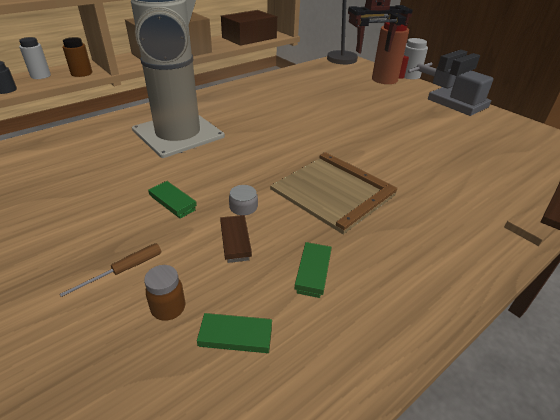

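View pics/side0.png

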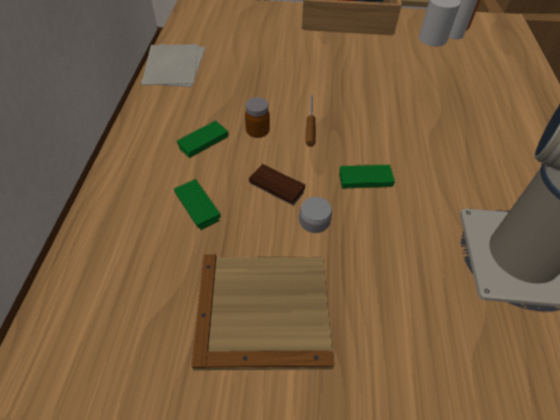

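Candidates for the stone (scene pixels): brown block with a grey slab under it at (239,239), and green blocks at (314,271), (234,334) and (171,200). I choose the brown one (side view (275,185)), because the block is described as wood over grey stone. The board is at scene (334,192), with its corner at side (205,358).

```bash
cat > h.py <<'E'
import numpy as np,cv2
from scipy.optimize import minimize
from scipy.spatial.transform import Rotation as R
from workcell import ctrl,optics
def proj(c,P,T=None):
    m=optics.camera_model(c); f=210/np.tan(np.radians(m["fov_y"]/2))
    P=np.atleast_2d(P)
    if c=="wrist":
        V=np.linalg.inv(T@m["hand_eye"])
    else: V=m["view"]
    p=P@V[:3,:3].T+V[:3,3]
    return np.c_[m["cx"]+f*p[:,0]/-p[:,2], m["cy"]-f*p[:,1]/-p[:,2]]
def tcp():
    o=ctrl.get_obs();T=np.eye(4);T[:3,:3]=R.from_rotvec(o["orientation"]).as_matrix();T[:3,3]=o["ee_pos"];return T
def ray(c,px,z,T=None):
    m=optics.camera_model(c); f=210/np.tan(np.radians(m["fov_y"]/2))
    C=T@m["hand_eye"] if c=="wrist" else np.linalg.inv(m["view"])
    d=C[:3,:3]@np.array([(px[0]-m["cx"])/f,-(px[1]-m["cy"])/f,-1]);o=C[:3,3]
    return o+d*(z-o[2])/d[2]
def box(x0,x1,y0,y1,z0,z1): return np.array([[x,y,z] for x in(x0,x1) for y in(y0,y1) for z in(z0,z1)],float)
def sil(c,boxes,x,y,yaw,T=None,s=4):
    A=np.zeros((420*s,560*s),np.uint8);M=R.from_euler("z",yaw).as_matrix()
    for b in boxes:
        q=proj(c,b@M.T+[x,y,0],T)
        cv2.fillConvexPoly(A,cv2.convexHull(np.round((q+.5)*s-.5).astype(np.int32)),1)
    return cv2.resize(A.astype(np.float32),(560,420),interpolation=cv2.INTER_AREA)
def fit(boxes,obs,p0):
    # obs: list of (cam,mask,T)
    def cost(p): return sum(np.abs(sil(c,boxes,p[0],p[1],p[2]/100,T)-m).sum()/m.sum() for c,m,T in obs)
    best=None
    for yaw in ([p0[2]] if len(p0)==3 else np.arange(0,3.14,.3)):
        r=minimize(cost,[p0[0],p0[1],yaw*100],method="Nelder-Mead",options=dict(initial_simplex=np.array([p0[0],p0[1],yaw*100])+np.array([[0,0,0],[15,0,0],[0,15,0],[0,0,12]]),maxiter=150))
        if best is None or r.fun<best.fun: best=r
    return best.x*[1,1,.01],best.fun
BLOCK=[box(-60,60,-23,23,0,10),box(-60,60,-28,28,10,26)]
BOARD=[box(-120,120,-110,110,0,12),box(95,120,-110,110,12,24),box(-120,120,85,110,12,24)]
E
python3 - <<'E'
from h import *
M={}
for c in("scene","side"):
    im=optics.get_image(c)
    for t in("stone","board","jar","tin","driver"):
        ms=optics.masks_of(t,c)
        if t=="stone": ms=[m for m in ms if im[m["pixels"]].mean(0)[0]>im[m["pixels"]].mean(0)[1] and m["pixels"].sum()<3000]
        M[c,t]=ms[0]; 
for t,h in (("stone",13),("board",10),("jar",42),("tin",22),("driver",12)):
    print(t,[ray(c,M[c,t]["extent"][:2],h).round(1) for c in("scene","side")])
for t,B in(("stone",BLOCK),("board",BOARD)):
    for cs in(["scene"],["side"],["scene","side"]):
        obs=[(c,M[c,t]["pixels"].astype(np.float32),None) for c in cs]
        p0=np.mean([ray(c,M[c,t]["extent"][:2],12) for c in("scene","side")],0)
        print(t,cs,fit(B,obs,list(p0[:2])+([0.0] if t=="board" else [])))
im=optics.get_image("scene");cv2.imwrite("pics/crop.png",cv2.resize(im[180:290,180:300,::-1],None,fx=5,fy=5,interpolation=cv2.INTER_CUBIC))
E
```

```text
stone [array([ 527.7, -126.2,   13. ]), array([ 519.8, -130.9,   13. ])]
board [array([532.3, 160.4,  10. ]), array([512.9, 182.1,  10. ])]
jar [array([ 591.3, -331.1,   42. ]), array([ 586.8, -332.7,   42. ])]
tin [array([432. , -47.3,  22. ]), array([431.4, -43.5,  22. ])]
driver [array([ 449.1, -380.5,   12. ]), array([ 453. , -362.9,   12. ])]
stone ['scene'] (array([ 5.22801686e+02, -1.33190528e+02, -4.86836591e-01]), np.float64(0.03955564647912979))Traceback (most recent call last):
  File "<stdin>", line 15, in <module>
  File "h.py", line 32, in fit
    r=minimize(cost,[p0[0],p0[1],yaw*100],method="Nelder-Mead",options=dict(initial_simplex=np.array([p0[0],p0[1],yaw*100])+np.array([[0,0,0],[15,0,0],[0,15,0],[0,0,12]]),maxiter=150))
    res = _minimize_neldermead(fun, x0, args, callback, bounds=bounds,
                               **options)
    fxc = func(xc)
    fx = function(np.copy(x), *(wrapper_args + args))
  File "h.py", line 29, in cost
    def cost(p): return sum(np.abs(sil(c,boxes,p[0],p[1],p[2]/100,T)-m).sum()/m.sum() for c,m,T in obs)
                        ~~~^^^^^^^^^^^^^^^^^^^^^^^^^^^^^^^^^^^^^^^^^^^^^^^^^^^^^^^^^^^^^^^^^^^^^^^^^^^^
  File "h.py", line 29, in <genexpr>
    def cost(p): return sum(np.abs(sil(c,boxes,p[0],p[1],p[2]/100,T)-m).sum()/m.sum() for c,m,T in obs)
                                   ~~~^^^^^^^^^^^^^^^^^^^^^^^^^^^^^^
  File "h.py", line 24, in sil
    q=proj(c,b@M.T+[x,y,0],T)
  File "h.py", line 6, in proj
    m=optics.camera_model(c); f=210/np.tan(np.radians(m["fov_y"]/2))
ValueError: time passes only in moves, steps and waits
```

View pics/crop.png

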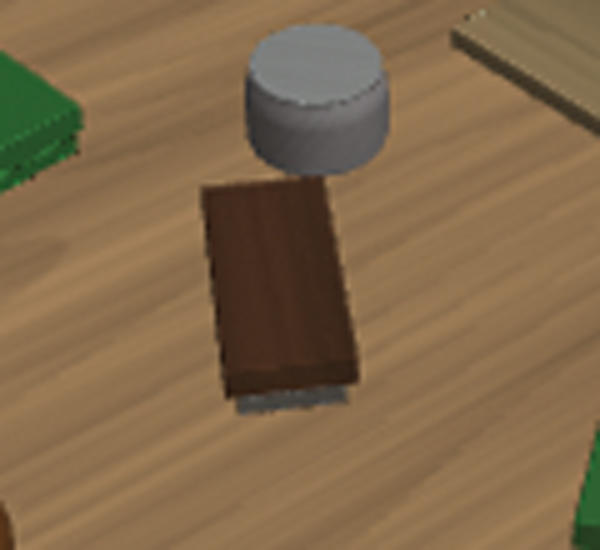

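The crop shows dark wood on top and the grey slab underneath at the front, so the choice holds. I fit the stone at (523,-134) with yaw -0.49, and the board at (518,172) with yaw 0.11. The stone is lying about radially. I'll flip it in two 90° stages about its short axis, standing it on its end on the board in between.

```bash
cat >> h.py <<'E'
from scipy.linalg import logm,expm
def pose(p,yaw,phi,tx=1):
    "TCP pose: tool y horizontal at angle yaw+pi/2, tool z = down tilted phi deg towards direction yaw"
    f=np.radians(phi);u=np.array([np.cos(yaw),np.sin(yaw),0]);z=np.array([0,0,-1.])*np.cos(f)+u*np.sin(f)
    y=np.array([-np.sin(yaw),np.cos(yaw),0]);T=np.eye(4);T[:3,:3]=np.c_[np.cross(y,z),y,z];T[:3,3]=p;return T
def rows(T1,n=None,T0=None):
    T0=tcp() if T0 is None else T0
    L=np.real(logm(np.linalg.inv(T0)@T1)); 
    k=0
    while True:
        k+=1
        if n and k<n: continue
        D=expm(L/k);s=D[:3,3]/40;w=np.degrees(R.from_matrix(D[:3,:3]).as_rotvec())/6
        if max(abs(s).max(),abs(w).max())<=1: break
    print("N",k,np.r_[s,w].round(3).tolist()); return T1
E
python3 - <<'E'
from h import *
for c in("scene","side"):
    optics.get_image(c)
    for m in optics.masks_of("stone",c): print(c,ray(c,m["extent"][:2],13).round())
rows(pose([490,-116,190],-.49,0),22)
E
```

```text
scene [694. -58.  13.]
scene [ 317. -177.   13.]
scene [ 530. -128.   13.]
scene [ 723. -267.   13.]
side [691. -58.  13.]
side [ 521. -128.   13.]
side [ 313. -182.   13.]
side [ 721. -263.   13.]
N 22 [-0.574, -0.579, 0.037, 0.0, 0.0, 0.022]
```

```bash
python3 -m jog '[[-0.63,-0.64,0.04,0,0,0.025,1],[-0.63,-0.64,0.04,0,0,0.025,1],[-0.63,-0.64,0.04,0,0,0.025,1],[-0.63,-0.64,0.04,0,0,0.025,1],[-0.63,-0.64,0.04,0,0,0.025,1],[-0.63,-0.64,0.04,0,0,0.025,1],[-0.63,-0.64,0.04,0,0,0.025,1],[-0.63,-0.64,0.04,0,0,0.025,1],[-0.63,-0.64,0.04,0,0,0.025,1],[-0.63,-0.64,0.04,0,0,0.025,1],[-0.63,-0.64,0.04,0,0,0.025,1],[-0.63,-0.64,0.04,0,0,0.025,1],[-0.63,-0.64,0.04,0,0,0.025,1],[-0.63,-0.64,0.04,0,0,0.025,1],[-0.63,-0.64,0.04,0,0,0.025,1],[-0.63,-0.64,0.04,0,0,0.025,1],[-0.63,-0.64,0.04,0,0,0.025,1],[-0.63,-0.64,0.04,0,0,0.025,1],[-0.63,-0.64,0.04,0,0,0.025,1],[-0.63,-0.64,0.04,0,0,0.025,1]]'
python3 -m jog '[[0,0,0,0,0,0,1],[0,0,0,0,0,0,1]]'
python3 - <<'E'
from h import *
T=tcp();im=optics.get_image("wrist");cv2.imwrite("pics/w1.png",im[:,:,::-1]);print(ctrl.get_obs()["qpos"],ctrl.get_obs()["t"])
for m in optics.masks_of("stone","wrist"):
    p=m["pixels"];print(m["conf"],m["extent"],im[p].mean(0))
    if im[p].mean(0)[0]>im[p].mean(0)[1]: print(fit(BLOCK,[("wrist",p.astype(np.float32),T)],[523,-134,-.49]))
E
```

```text
t: 3.7
ee_pos: [487.7, -119.1, 190.8]
orientation: [0.764, 3.047, 0.0]
ft_force: [1.0, 0.3, -0.4]
width: 87.8
grasp_force: 0.0
t: 3.9
ee_pos: [487.0, -117.8, 190.5]
orientation: [-0.767, -3.046, -0.0]
ft_force: [-0.3, -0.0, -0.2]
width: 88.2
grasp_force: 0.0
[-2.59990553e-01  2.85984133e-01  1.92688236e+00  3.12853162e-04
  9.29496466e-01 -1.33922518e+00] 3.95
0.94 [283.2, 215.2, 54.9, 104.7] [64.27894453 37.34661641 22.59271226]
(array([ 5.20154254e+02, -1.32230285e+02, -4.82349062e-01]), np.float64(0.04369727149605751))
0.71 [267.5, 383.7, 104.4, 50.8] [22.45918367 84.17405248 36.30204082]
0.65 [136.8, 65.3, 139.3, 125.2] [26.22078074 97.71306685 42.46061244]
0.6 [409.2, 291.8, 89.5, 75.7] [33.08007013 90.1987142  43.39158387]
```

View pics/w1.png

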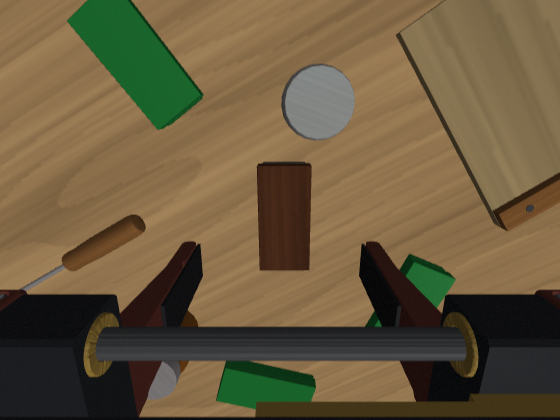

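The block is at wrist pixel (284,215), centred between the fingers; the tin is at (318,102) and clear of them. I combine the wrist and scene fits to place the stone at about (521.5,-133) with yaw -0.485. Next I go down to grip it.

```bash
python3 - <<'E'
from h import *
rows(pose([503.8,-123.7,6],-.485,0),10)
E
```

```text
N 10 [-0.046, 0.004, 0.461, 0.0, -0.001, -0.006]
```

```bash
python3 -m jog '[[-0.11,0.01,0.46,0,0,-0.01,1],[-0.11,0.01,0.46,0,0,-0.01,1],[-0.11,0.01,0.46,0,0,-0.01,1],[-0.11,0.01,0.46,0,0,-0.01,1],[0,0,0.46,0,0,0,1],[0,0,0.46,0,0,0,1],[0,0,0.46,0,0,0,1],[0,0,0.46,0,0,0,1],[0,0,0.46,0,0,0,1],[0,0,0.46,0,0,0,1],[0,0,0,0,0,0,1],[0,0,0,0,0,0,1]]'
python3 -m jog '[[0,0,0,0,0,0,0],[0,0,0,0,0,0,0],[0,0,0,0,0,0,0],[0,0,0,0,0,0,0],[0,0,0,0,0,0,0],[0,0,0,0,0,0,0],[0,0,0,0,0,0,0],[0,0,0,0,0,0,0],[0,0,0,0,0,0,0],[0,0,0,0,0,0,0]]'
python3 - <<'E'
from h import *
T=pose(ctrl.get_obs()["ee_pos"]+[0,0,190],-.485,0)
rows(T)
rows(pose([530,110,200],-1.46,0),20,T)
E
```

```text
t: 5.2
ee_pos: [503.4, -123.4, 6.9]
orientation: [-0.755, -3.049, -0.0]
ft_force: [-0.0, 0.6, -0.1]
width: 87.8
grasp_force: 0.0
t: 6.2
ee_pos: [503.9, -124.3, 7.1]
orientation: [0.757, 3.048, 0.0]
ft_force: [-0.3, 2.7, 5.9]
width: 55.8
grasp_force: 30.0
N 5 [-0.0, 0.0, -0.95, 0.001, 0.001, -0.004]
N 20 [0.228, 0.205, -0.004, 0.0, -0.0, 0.466]
```

```bash
python3 -m jog '[[0,0,-0.3,0,0,0,0],[0,0,-0.6,0,0,0,0],[0,0,-0.8,0,0,0,0],[0,0,-0.8,0,0,0,0],[0,0,-0.8,0,0,0,0],[0,0,-0.8,0,0,0,0],[0,0,-0.5,0,0,0,0]]'
python3 -m jog '[[0.228,0.205,0,0,0,0.466,0],[0.228,0.205,0,0,0,0.466,0],[0.228,0.205,0,0,0,0.466,0],[0.228,0.205,0,0,0,0.466,0],[0.228,0.205,0,0,0,0.466,0],[0.228,0.205,0,0,0,0.466,0],[0.228,0.205,0,0,0,0.466,0],[0.228,0.205,0,0,0,0.466,0],[0.228,0.205,0,0,0,0.466,0],[0.228,0.205,0,0,0,0.466,0],[0.228,0.205,0,0,0,0.466,0],[0.228,0.205,0,0,0,0.466,0],[0.228,0.205,0,0,0,0.466,0],[0.228,0.205,0,0,0,0.466,0],[0.228,0.205,0,0,0,0.466,0],[0.228,0.205,0,0,0,0.466,0],[0.228,0.205,0,0,0,0.466,0],[0.228,0.205,0,0,0,0.466,0],[0.228,0.205,0,0,0,0.466,0],[0.228,0.205,0,0,0,0.466,0]]'
python3 - <<'E'
from h import *
rows(pose([530,150,200],-1.46,-90),20)
print(ctrl.get_obs()["qpos"])
E
```

```text
t: 6.9
ee_pos: [503.5, -124.5, 193.2]
orientation: [0.757, 3.047, -0.0]
ft_force: [0.6, 0.2, -4.4]
width: 55.9
grasp_force: 30.0
t: 8.9
ee_pos: [529.2, 110.0, 190.6]
orientation: [-2.1, -2.335, 0.002]
ft_force: [0.6, -0.4, -4.2]
width: 55.7
grasp_force: 30.0
N 20 [0.049, 0.006, 0.028, 0.001, 0.75, -0.002]
[ 1.83054311e-01  3.42325844e-01  1.84203289e+00 -1.86552033e-04
  9.58781511e-01  7.74170905e-02]
```

```bash
python3 -m jog '[[0.05,0,0.03,0,0.75,0,0],[0.05,0,0.03,0,0.75,0,0],[0.05,0,0.03,0,0.75,0,0],[0.05,0,0.03,0,0.75,0,0],[0.05,0,0.03,0,0.75,0,0],[0.05,0,0.03,0,0.75,0,0],[0.05,0,0.03,0,0.75,0,0],[0.05,0,0.03,0,0.75,0,0],[0,0,0,0,0,0,0]]'
python3 - <<'E'
from h import *
rows(pose([530,150,200],-1.46,-90),12)
print(ctrl.get_obs()["qpos"])
E
```

```text
t: 9.8
ee_pos: [527.2, 126.2, 184.7]
orientation: [-1.749, -1.944, -0.566]
ft_force: [-0.0, -0.6, -4.4]
width: 55.6
grasp_force: 30.0
N 12 [0.054, 0.011, 0.028, 0.002, 0.749, -0.004]
[-0.12155913  0.44906328  1.86296588  0.69428567  1.10813116 -0.63483463]
```

```bash
python3 -m jog '[[0.05,0.01,0.03,0,0.75,0,0],[0.05,0.01,0.03,0,0.75,0,0],[0.05,0.01,0.03,0,0.75,0,0],[0.05,0.01,0.03,0,0.75,0,0],[0.05,0.01,0.03,0,0.75,0,0],[0.05,0.01,0.03,0,0.75,0,0],[0.05,0.01,0.03,0,0.75,0,0],[0.05,0.01,0.03,0,0.75,0,0],[0.05,0.01,0.03,0,0.75,0,0],[0.05,0.01,0.03,0,0.75,0,0],[0.05,0.01,0.03,0,0.75,0,0],[0.05,0.01,0.03,0,0.75,0,0],[0,0,0,0,0,0,0],[0,0,0,0,0,0,0]]'
python3 - <<'E'
from h import *
rows(pose([530,150,110],-1.46,-90))
o=ctrl.get_obs();print(o["qpos"]);print(tcp().round(3))
cv2.imwrite("pics/s1.png",optics.get_image("side")[:,:,::-1])
E
```

```text
t: 11.2
ee_pos: [530.1, 151.6, 198.7]
orientation: [-1.131, -1.261, -1.126]
ft_force: [-0.9, -0.1, -3.7]
width: 56.0
grasp_force: 30.0
N 3 [-0.739, -0.002, -0.012, 0.004, 0.012, -0.003]
[-0.29046289  0.88749987  1.78860105  1.20800178  1.74321869 -1.13674602]
[[ 1.00000e-03  9.94000e-01 -1.09000e-01  5.30124e+02]
 [ 4.00000e-03  1.09000e-01  9.94000e-01  1.51622e+02]
 [ 1.00000e+00 -1.00000e-03 -4.00000e-03  1.98700e+02]
 [ 0.00000e+00  0.00000e+00  0.00000e+00  1.00000e+00]]
```

View pics/s1.png

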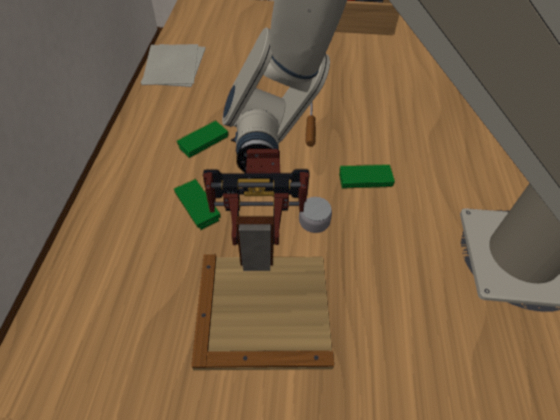

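Stone face is at side pixel (255,245), facing the +y side, and the block hangs vertical. I lower it onto the board.

```bash
python3 -m jog '[[-0.4,0,0,0,0.01,0,0],[-0.5,0,0,0,0.01,0,0],[-0.5,0,0,0,0.01,0,0],[-0.5,0,0,0,0.01,0,0],[-0.4,0,0,0,0,0,0],[-0.12,0,0,0,0,0,0],[0,0,0,0,0,0,0],[0,0,0,0,0,0,0]]'
python3 -m jog '[[-0.04,0,0,0,0,0,0],[-0.04,0,0,0,0,0,0]]'
python3 -m jog '[[-0.03,0,0,0,0,0,0],[-0.02,0,0,0,0,0,0]]'
python3 - <<'E'
from h import *
print(tcp()[:3].round(4),ctrl.get_obs()["ft_force"])
E
```

```text
t: 12.05
ee_pos: [530.4, 151.4, 102.9]
orientation: [-1.126, -1.256, -1.132]
ft_force: [-0.6, -0.9, -3.7]
width: 56.0
grasp_force: 30.0
t: 12.25
ee_pos: [530.5, 151.4, 99.8]
orientation: [-1.126, -1.256, -1.132]
ft_force: [-0.6, 0.3, -4.0]
width: 55.8
grasp_force: 30.0
t: 12.45
ee_pos: [530.3, 151.5, 97.4]
orientation: [-1.126, -1.255, -1.131]
ft_force: [-0.1, -0.4, -3.6]
width: 55.6
grasp_force: 30.0
[[ 1.000000e-04  9.942000e-01 -1.076000e-01  5.303186e+02]
 [-4.000000e-03  1.076000e-01  9.942000e-01  1.514782e+02]
 [ 1.000000e+00  3.000000e-04  4.000000e-03  9.736200e+01]] [-0.09782803 -0.43486623 -3.55424079]
```

```bash
for i in 1 2 3; do :; done; python3 -m jog '[[-0.03,0,0,0,-0.02,0,0],[-0.02,0,0,0,-0.02,0,0]]' | grep -E "ee|ft"; python3 -m jog '[[-0.02,0,0,0,0,0,0],[-0.02,0,0,0,0,0,0]]'| grep -E "ee|ft"; python3 -m jog '[[-0.01,0,0,0,0,0,0],[-0.01,0,0,0,0,0,0]]'| grep -E "ee|ft"
```

```text
ee_pos: [530.2, 151.5, 95.2]
ft_force: [0.7, 0.1, -4.4]
ee_pos: [530.2, 151.5, 93.6]
ft_force: [-0.1, -0.1, -3.6]
ee_pos: [530.2, 151.5, 92.8]
ft_force: [-0.3, -0.6, -3.4]
```

```bash
python3 -m jog '[[-0.01,0,0,0,0,0,0],[-0.01,0,0,0,0,0,0]]' | grep -E "ee|ft"; python3 -m jog '[[-0.01,0,0,0,0,0,0],[-0.01,0,0,0,0,0,0]]'| grep -E "ee|ft"; python3 -m jog '[[-0.01,0,0,0,0,0,0],[-0.01,0,0,0,0,0,0]]'| grep -E "ee|ft"
```

```text
ee_pos: [530.2, 151.5, 92.0]
ft_force: [0.2, 0.2, -3.7]
ee_pos: [530.3, 151.5, 91.9]
ft_force: [-0.0, -1.1, 1.4]
ee_pos: [530.3, 151.4, 91.8]
ft_force: [-0.7, -2.0, 7.9]
```

```bash
python3 -m jog '[[0.012,0,0,0,0,0,0],[0,0,0,0,0,0,0],[0,0,0,0,0,0,0.72],[0,0,0,0,0,0,0.72],[0,0,0,0,0,0,0.85],[0,0,0,0,0,0,1],[0,0,0,0,0,0,1],[0,0,0,0,0,0,1],[0,0,0,0,0,0,1]]'
python3 -m jog '[[0,0,-0.2,0,0,0,1],[0,0,-0.5,0,0,0,1],[0,0,-0.8,0,0,0,1],[0,0,-0.5,0,0,0,1],[0,0,0,0,0,0,1]]'
python3 - <<'E'
from h import *
cv2.imwrite("pics/s2.png",optics.get_image("side")[150:400,150:400,::-1])
u=np.array([np.cos(-1.46),np.sin(-1.46),0]);print(u)
T0=tcp()
P1=T0.copy();P1[2,3]+=150; rows(P1)
P2=pose([528,160,250],-1.46,0);rows(P2,20,P1)
E
```

```text
t: 14.55
ee_pos: [530.2, 151.5, 90.9]
orientation: [-1.129, -1.258, -1.129]
ft_force: [-0.3, 0.2, 0.8]
width: 88.0
grasp_force: 0.0
t: 15.05
ee_pos: [540.0, 69.2, 90.9]
orientation: [-1.132, -1.259, -1.133]
ft_force: [0.0, 0.4, -0.0]
width: 87.6
grasp_force: 0.0
[ 0.11056978 -0.99386836  0.        ]
N 4 [0.937, 0.001, -0.0, -0.0, 0.0, -0.0]
N 20 [0.094, -0.002, 0.083, 0.002, -0.75, -0.002]
```

View pics/s2.png

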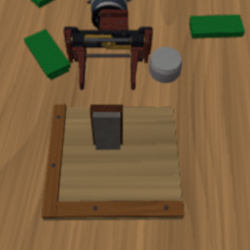

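The block is standing on the board at crop pixel (107,127), and the gripper is clear at z=91. I raise the arm and swing it to the other side.

```bash
python3 -m jog '[[0.5,0,0,0,0,0,1],[0.9,0,0,0,0,0,1],[0.9,0,0,0,0,0,1],[0.9,0,0,0,0,0,1],[0.5,0,0,0,0,0,1]]'
python3 -m jog '[[0.09,0,0.08,0,-0.75,0,1],[0.09,0,0.08,0,-0.75,0,1],[0.09,0,0.08,0,-0.75,0,1],[0.09,0,0.08,0,-0.75,0,1],[0.09,0,0.08,0,-0.75,0,1],[0.09,0,0.08,0,-0.75,0,1],[0.09,0,0.08,0,-0.75,0,1],[0.09,0,0.08,0,-0.75,0,1],[0.09,0,0.08,0,-0.75,0,1],[0.09,0,0.08,0,-0.75,0,1],[0.09,0,0.08,0,-0.75,0,1],[0.09,0,0.08,0,-0.75,0,1],[0.09,0,0.08,0,-0.75,0,1],[0.09,0,0.08,0,-0.75,0,1],[0.09,0,0.08,0,-0.75,0,1],[0.09,0,0.08,0,-0.75,0,1],[0.09,0,0.08,0,-0.75,0,1],[0.09,0,0.08,0,-0.75,0,1],[0.09,0,0.08,0,-0.75,0,1],[0.09,0,0.08,0,-0.75,0,1]]'
python3 - <<'E'
from h import *
rows(pose([520,225,230],-1.46,50),12)
print(tcp().round(3))
E
```

```text
t: 15.6
ee_pos: [538.6, 73.0, 241.4]
orientation: [-1.128, -1.26, -1.13]
ft_force: [0.1, -0.1, -0.1]
width: 87.4
grasp_force: 0.0
t: 17.6
ee_pos: [528.5, 158.8, 247.2]
orientation: [2.095, 2.338, -0.003]
ft_force: [0.5, -0.4, 0.4]
width: 87.9
grasp_force: 0.0
N 12 [0.147, -0.002, -0.022, -0.001, -0.692, -0.001]
[[-1.09000e-01  9.94000e-01  0.00000e+00  5.28465e+02]
 [ 9.94000e-01  1.09000e-01 -3.00000e-03  1.58756e+02]
 [-3.00000e-03 -0.00000e+00 -1.00000e+00  2.47222e+02]
 [ 0.00000e+00  0.00000e+00  0.00000e+00  1.00000e+00]]
```

```bash
python3 -m jog '[[0.15,0,-0.02,0,-0.7,0,1],[0.15,0,-0.02,0,-0.7,0,1],[0.15,0,-0.02,0,-0.7,0,1],[0.15,0,-0.02,0,-0.7,0,1],[0.15,0,-0.02,0,-0.7,0,1],[0.15,0,-0.02,0,-0.7,0,1],[0.15,0,-0.02,0,-0.7,0,1],[0.15,0,-0.02,0,-0.7,0,1],[0.15,0,-0.02,0,-0.7,0,1],[0.15,0,-0.02,0,-0.7,0,1],[0.15,0,-0.02,0,-0.7,0,1],[0.15,0,-0.02,0,-0.7,0,1],[0,0,0,0,0,0,1]]'
python3 - <<'E'
from h import *
print(tcp().round(3),ctrl.get_obs()["qpos"])
T1=pose([523.5,211,150],-1.46,50);rows(T1)
rows(pose([531.1,142.5,92],-1.46,50),6,T1)
T=tcp();im=optics.get_image("side");cv2.imwrite("pics/s3.png",im[150:400,150:400,::-1])
iw=optics.get_image("wrist");cv2.imwrite("pics/w3.png",iw[:,:,::-1])
S=[box(-13,13,-28,28,12,132)]
for c,i in(("side",im),("scene",optics.get_image("scene"))):
  for m in optics.masks_of("stone",c):
    p=m["pixels"];col=i[p].mean(0)
    print(c,m["conf"],m["extent"],p.sum(),col)
    if col[0]>=col[1]-8 and 400<p.sum()<4000: print(fit(S,[(c,p.astype(np.float32),None)],[531,145.5,1.68]))
E
```

```text
t: 18.9
ee_pos: [520.4, 226.4, 226.1]
orientation: [1.585, 1.776, -0.754]
ft_force: [0.3, 0.2, -0.6]
width: 87.8
grasp_force: 0.0
[[-7.40000e-02  9.94000e-01  8.30000e-02  5.20379e+02]
 [ 6.31000e-01  1.11000e-01 -7.68000e-01  2.26419e+02]
 [-7.72000e-01 -5.00000e-03 -6.35000e-01  2.26069e+02]
 [ 0.00000e+00  0.00000e+00  0.00000e+00  1.00000e+00]] [ 0.73596072  0.62589715  1.56825439 -0.67465261  1.56875772  0.84823172]
N 2 [0.608, 0.021, 0.757, -0.013, 0.047, 0.019]
N 6 [0.001, -0.0, 0.375, -0.0, 0.0, 0.0]
side 0.95 [203.9, 137.6, 56.7, 35.9] 1081 [24.75855689 76.80388529 30.67622572]
side 0.86 [194.6, 203.5, 44.3, 51.6] 1317 [22.60744115 81.23234624 31.89825361]
side 0.8 [355.1, 176.8, 32.4, 22.1] 662 [20.63897281 79.5        30.98338369]
side 0.75 [256.8, 269.1, 30.2, 28.8] 646 [59.77399381 47.16718266 38.25232198]
(array([534.11567683, 142.66681256,   1.754654  ]), np.float64(1.3220782279968262))
scene 0.93 [313.6, 269.6, 35.0, 55.0] 1508 [47.96949602 93.87599469 47.29774536]
scene 0.85 [334.5, 174.6, 25.8, 52.9] 1036 [48.84749035 35.24710425 24.33204633]
(array([527.22357233, 145.53358208,   1.34561439]), np.float64(0.08717422932386398))
scene 0.74 [171.9, 198.0, 47.6, 41.2] 999 [41.70770771 88.75175175 43.78778779]
scene 0.59 [233.2, 335.1, 75.5, 41.0] 2455 [46.01221996 93.95845214 47.06191446]
```

View pics/w3.png

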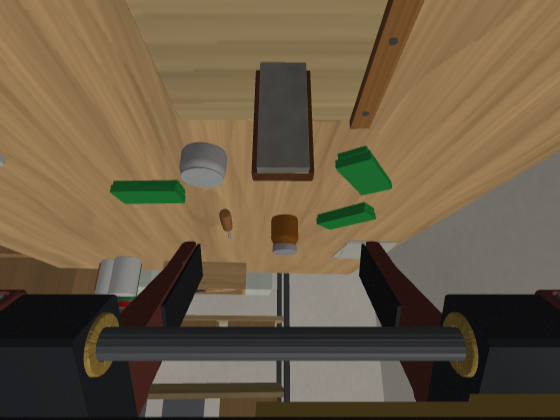

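The wrist view shows the standing block at (283,120) with its grey face towards the gripper, centred between the fingers. I go in.

```bash
python3 -m jog '[[0.4,0.015,0.5,-0.01,0.03,0.01,1],[0.4,0.015,0.5,-0.01,0.03,0.01,1],[0.4,0.015,0.5,-0.01,0.03,0.02,1],[0,0,0,0,0,0,1]]'
python3 - <<'E'
from h import *
rows(pose([531.1,142.5,92],-1.46,50),6)
E
```

```text
t: 19.55
ee_pos: [524.8, 208.1, 151.7]
orientation: [1.599, 1.776, -0.742]
ft_force: [0.2, -0.4, 0.6]
width: 88.1
grasp_force: 0.0
N 6 [0.014, -0.003, 0.37, -0.004, -0.002, -0.007]
```

```bash
python3 -m jog '[[0.015,0,0.37,0,0,-0.01,1],[0.015,0,0.37,0,0,-0.01,1],[0.015,0,0.37,0,0,-0.01,1],[0.015,0,0.37,0,0,-0.01,1],[0.015,0,0.37,0,0,-0.01,1],[0.015,0,0.37,0,0,0,1],[0,0,0,0,0,0,1],[0,0,0,0,0,0,1]]'
python3 - <<'E'
from h import *
print(tcp().round(3)); rows(pose([531.1,142.5,92],-1.46,50),1)
E
```

```text
t: 20.35
ee_pos: [533.2, 144.6, 93.1]
orientation: [1.594, 1.78, -0.741]
ft_force: [-0.4, 0.0, -0.1]
width: 87.9
grasp_force: 0.0
[[-7.00000e-02  9.94000e-01  8.50000e-02  5.33176e+02]
 [ 6.41000e-01  1.10000e-01 -7.60000e-01  1.44616e+02]
 [-7.65000e-01  1.00000e-03 -6.44000e-01  9.31270e+01]
 [ 0.00000e+00  0.00000e+00  0.00000e+00  1.00000e+00]]
N 1 [-0.009, -0.057, 0.054, 0.002, -0.021, -0.008]
```

```bash
python3 -m jog '[[0,-0.055,0.05,0,-0.02,-0.01,1],[0,0,0,0,0,0,0.8],[0,0,0,0,0,0,0.7],[0,0,0,0,0,0,0.65],[0,0,0,0,0,0,0.6],[0,0,0,0,0,0,0.5],[0,0,0,0,0,0,0.3],[0,0,0,0,0,0,0],[0,0,0,0,0,0,0],[0,0,0,0,0,0,0],[0,0,0,0,0,0,0]]'
python3 - <<'E'
from h import *
print(tcp().round(3))
E
python3 -m jog '[[-0.03,0,-0.03,0,0,0,0],[-0.22,0,-0.18,0,0,0,0],[-0.45,0,-0.38,0,0,0,0],[-0.6,0,-0.5,0,0,0,0],[-0.3,0,-0.25,0,0,0,0],[0,0,0,0,0,0,0]]'
python3 - <<'E'
from h import *
p=ctrl.get_obs()["ee_pos"];rows(pose([520,140,150],-1.46,-40),20)
E
```

```text
t: 21.45
ee_pos: [531.4, 143.2, 92.2]
orientation: [1.592, 1.78, -0.741]
ft_force: [1.5, 0.2, 1.5]
width: 55.6
grasp_force: 30.0
[[-7.10000e-02  9.94000e-01  8.60000e-02  5.31363e+02]
 [ 6.39000e-01  1.12000e-01 -7.61000e-01  1.43238e+02]
 [-7.66000e-01  1.00000e-03 -6.43000e-01  9.21780e+01]
 [ 0.00000e+00  0.00000e+00  0.00000e+00  1.00000e+00]]
t: 22.05
ee_pos: [531.9, 143.7, 177.6]
orientation: [1.594, 1.779, -0.736]
ft_force: [-0.1, 0.7, -3.9]
width: 55.8
grasp_force: 30.0
N 20 [0.002, -0.015, 0.038, 0.002, 0.749, 0.0]
```

```bash
python3 -m jog '[[0,-0.015,0.035,0,0.75,0,0],[0,-0.015,0.035,0,0.75,0,0],[0,-0.015,0.035,0,0.75,0,0],[0,-0.015,0.035,0,0.75,0,0],[0,-0.015,0.035,0,0.75,0,0],[0,-0.015,0.035,0,0.75,0,0],[0,-0.015,0.035,0,0.75,0,0],[0,-0.015,0.035,0,0.75,0,0],[0,-0.015,0.035,0,0.75,0,0],[0,-0.015,0.035,0,0.75,0,0],[0,-0.015,0.035,0,0.75,0,0],[0,-0.015,0.035,0,0.75,0,0],[0,-0.015,0.035,0,0.75,0,0],[0,-0.015,0.035,0,0.75,0,0],[0,-0.015,0.035,0,0.75,0,0],[0,-0.015,0.035,0,0.75,0,0],[0,-0.015,0.035,0,0.75,0,0],[0,-0.015,0.035,0,0.75,0,0],[0,-0.015,0.035,0,0.75,0,0],[0,-0.015,0.035,0,0.75,0,0]]'
python3 -m jog '[[0,0,0,0,0,0,0]]' >/dev/null
python3 - <<'E'
from h import *
print(tcp().round(3));p=tcp()[:3,3]
T1=pose([p[0],p[1],30],-1.46,-40);rows(T1,8); T2=T1.copy();T2[2,3]-=2;rows(T2,1,T1)
E
```

```text
t: 24.05
ee_pos: [518.6, 138.2, 149.3]
orientation: [-1.7, -1.899, -0.619]
ft_force: [-0.4, -0.2, -4.0]
width: 55.7
grasp_force: 30.0
[[-8.10000e-02  9.94000e-01 -7.40000e-02  5.18133e+02]
 [ 7.61000e-01  1.09000e-01  6.39000e-01  1.37253e+02]
 [ 6.43000e-01 -5.00000e-03 -7.65000e-01  1.47917e+02]
 [ 0.00000e+00  0.00000e+00  0.00000e+00  1.00000e+00]]
N 8 [-0.237, 0.001, 0.282, -0.004, -0.001, -0.005]
N 1 [-0.032, 0.0, 0.038, 0.0, -0.0, -0.0]
```

```bash
python3 -m jog '[[-0.15,0,0.18,0,0,0,0],[-0.32,0,0.38,0,0,0,0],[-0.32,0,0.38,0,0,0,0],[-0.32,0,0.38,0,0,0,0],[-0.32,0,0.38,0,0,0,0],[-0.28,0,0.34,0,0,0,0],[-0.15,0,0.18,0,0,0,0],[0,0,0,0,0,0,0],[0,0,0,0,0,0,0]]'|grep -E "ee|ft"
python3 -m jog '[[-0.032,0,0.038,0,0,0,0],[0,0,0,0,0,0,0]]'|grep -E "ee|ft"
python3 -m jog '[[-0.016,0,0.019,0,0,0,0],[0,0,0,0,0,0,0]]'|grep -E "ee|ft"
```

```text
ee_pos: [519.8, 139.0, 34.9]
ft_force: [-0.1, -0.3, -3.7]
ee_pos: [520.0, 138.6, 33.2]
ft_force: [-0.3, 0.7, -4.4]
ee_pos: [519.7, 138.6, 31.9]
ft_force: [0.9, 0.2, -3.9]
```

```bash
for k in a; do python3 -m jog '[[-0.032,0,0.038,0,0,0,0],[-0.032,0,0.038,0,0,0,0],[0,0,0,0,0,0,0]]'|grep -E "ee|ft"; done
python3 -m jog '[[-0.025,0,0.03,0,0,0,0],[0,0,0,0,0,0,0]]'|grep -E "ee|ft"
python3 -m jog '[[-0.016,0,0.019,0,0,0,0],[0,0,0,0,0,0,0]]'|grep -E "ee|ft"
python3 -m jog '[[-0.01,0,0.012,0,0,0,0],[0,0,0,0,0,0,0]]'|grep -E "ee|ft"
```

```text
ee_pos: [519.4, 138.7, 27.4]
ft_force: [1.0, -0.1, -3.9]
ee_pos: [519.5, 138.7, 25.9]
ft_force: [-0.6, 0.3, -3.6]
ee_pos: [519.6, 138.7, 25.1]
ft_force: [0.7, -0.6, -4.4]
ee_pos: [519.6, 138.7, 24.5]
ft_force: [0.5, -0.1, -4.4]
```

```bash
python3 -m jog '[[-0.016,0,0.019,0,0,0,0],[0,0,0,0,0,0,0]]'|grep -E "ee|ft"
python3 -m jog '[[-0.01,0,0.012,0,0,0,0],[0,0,0,0,0,0,0]]'|grep -E "ee|ft"
python3 -m jog '[[-0.01,0,0.012,0,0,0,0],[0,0,0,0,0,0,0]]'|grep -E "ee|ft"
python3 -m jog '[[-0.01,0,0.012,0,0,0,0],[0,0,0,0,0,0,0]]'|grep -E "ee|ft"
```

```text
ee_pos: [519.7, 138.7, 23.5]
ft_force: [0.6, 0.2, -3.8]
ee_pos: [519.7, 138.7, 23.0]
ft_force: [0.5, -0.1, -2.9]
ee_pos: [519.7, 138.7, 22.9]
ft_force: [-1.3, -3.2, 4.2]
ee_pos: [519.7, 138.7, 22.8]
ft_force: [-3.3, -5.6, 11.6]
```

```bash
python3 -m jog '[[0.016,0,-0.02,0,0,0,0],[0,0,0,0,0,0,0.7],[0,0,0,0,0,0,0.8],[0,0,0,0,0,0,1],[0,0,0,0,0,0,1],[0,0,0,0,0,0,1],[0,0,0,0,0,0,1],[0,0,-0.2,0,0,0,1],[0,0,-0.5,0,0,0,1],[0,0,-0.9,0,0,0,1],[0,0,-0.9,0,0,0,1],[0,0,-0.9,0,0,0,1],[0,0,-0.5,0,0,0,1],[0,0,0,0,0,0,1]]'
python3 - <<'E'
from h import *
im=optics.get_image("scene");cv2.imwrite("pics/s4.png",cv2.resize(im[120:260,240:420,::-1],None,fx=3,fy=3))
UP=[box(-60,60,-28,28,12,28),box(-60,60,-23,23,28,38)]
for c in("scene","side"):
  i=optics.get_image(c)
  for m in optics.masks_of("stone",c):
    p=m["pixels"];e=ray(c,m["extent"][:2],25)
    if np.hypot(e[0]-517,e[1]-158)<40 and p.sum()<4000: print(c,m["conf"],p.sum(),fit(UP,[(c,p.astype(np.float32),None)],[517,158,1.68]))
rows(pose([517,158,170],-1.46,0),10)
E
```

```text
t: 28.55
ee_pos: [532.6, 36.9, 144.5]
orientation: [-1.704, -1.905, -0.624]
ft_force: [-0.1, -0.7, 1.0]
width: 87.5
grasp_force: 0.0
scene 0.75 950 (array([517.32966628, 157.86831133,   1.67055709]), np.float64(0.041184209287166595))
side 0.87 1925 (array([518.68388022, 157.59678307,   1.68517796]), np.float64(0.04415584355592728))
N 10 [0.309, 0.001, 0.046, -0.002, -0.668, 0.001]
```

View pics/s4.png

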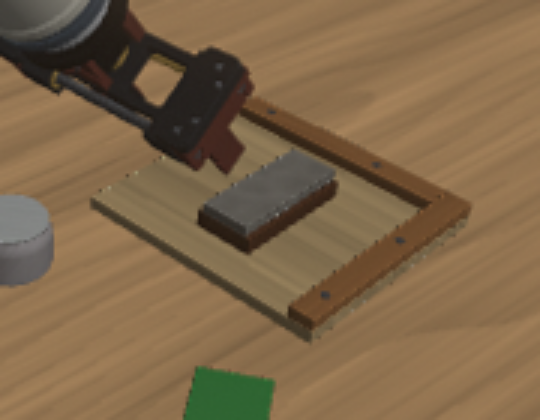

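The block is lying stone up at crop pixel (268,195), clear of both cleats. Next I go vertical above it, look with the wrist camera and regrasp so it can be yawed.

```bash
python3 -m jog '[[0.31,0,0.05,0,-0.67,0,1],[0.31,0,0.05,0,-0.67,0,1],[0.31,0,0.05,0,-0.67,0,1],[0.31,0,0.05,0,-0.67,0,1],[0.31,0,0.05,0,-0.67,0,1],[0.31,0,0.05,0,-0.67,0,1],[0.31,0,0.05,0,-0.67,0,1],[0.31,0,0.05,0,-0.67,0,1],[0.31,0,0.05,0,-0.67,0,1],[0.31,0,0.05,0,-0.67,0,1],[0,0,0,0,0,0,1],[0,0,0,0,0,0,1]]'
python3 - <<'E'
from h import *
UP=[box(-60,60,-28,28,12,28),box(-60,60,-23,23,28,38)]
T=tcp();print(T.round(3));im=optics.get_image("wrist");cv2.imwrite("pics/w5.png",im[:,:,::-1])
for m in optics.masks_of("stone","wrist"):
    p=m["pixels"];print(m["conf"],m["extent"],p.sum(),im[p].mean(0))
    if im[p].mean(0)[0]>im[p].mean(0)[1]-8: print(fit(UP,[("wrist",p.astype(np.float32),T)],[517,158,1.68]))
rows(pose([518,158,21],-1.46,0),8)
E
```

```text
t: 30.0
ee_pos: [516.3, 159.1, 168.4]
orientation: [2.09, 2.344, -0.004]
ft_force: [-0.0, -0.7, -1.0]
width: 87.5
grasp_force: 0.0
[[-1.14000e-01  9.93000e-01 -1.00000e-03  5.16341e+02]
 [ 9.93000e-01  1.14000e-01 -2.00000e-03  1.59140e+02]
 [-2.00000e-03 -2.00000e-03 -1.00000e+00  1.68438e+02]
 [ 0.00000e+00  0.00000e+00  0.00000e+00  1.00000e+00]]
0.95 [282.9, 191.2, 59.7, 126.5] 7123 [87.16748561 80.80864804 73.31307034]
(array([516.9048048 , 158.70450622,   1.68126282]), np.float64(0.03264951705932617))
0.71 [388.9, 380.1, 53.1, 42.3] 1245 [25.40803213 96.04578313 41.84738956]
0.52 [145.6, 414.1, 9.9, 11.6] 60 [18.71666667 74.96666667 31.6       ]
N 8 [0.001, 0.004, 0.462, -0.001, 0.003, 0.001]
```

View pics/w5.png

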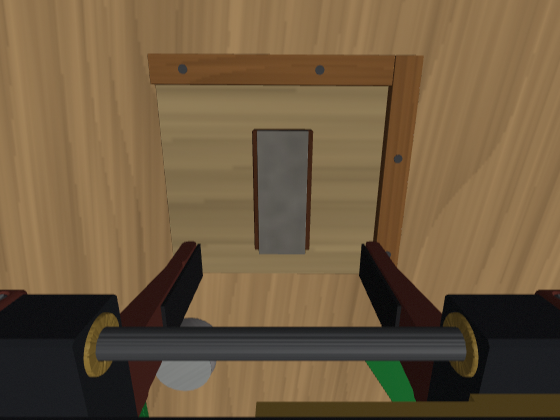

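Block at (283,191), board inner corner at about (392,84) on the cleat top.

```bash
python3 - <<'E'
from h import *
T=tcp();print(ray("wrist",(392,84.5),24,T),ray("wrist",(157,85.5),24,T))
E
python3 -m jog '[[0,0.005,0.46,0,0,0,1],[0,0.005,0.46,0,0,0,1],[0,0.005,0.46,0,0,0,1],[0,0.005,0.46,0,0,0,1],[0,0.005,0.46,0,0,0,1],[0,0.005,0.46,0,0,0,1],[0,0,0.46,0,0,0,1],[0,0,0.44,0,0,0,1],[0,0,0,0,0,0,1],[0,0,0,0,0,0,1],[0,0,0,0,0,0,0.5],[0,0,0,0,0,0,0],[0,0,0,0,0,0,0],[0,0,0,0,0,0,0],[0,0,0,0,0,0,0],[0,0,0,0,0,0,0],[0,0,0,0,0,0,0],[0,0,0,0,0,0,0]]'
python3 -m jog '[[0,0,-0.1,0,0,0,0],[0,0,-0.3,0,0,0,0],[0,0,-0.5,0,0,0,0],[0,0,-0.5,0,0,0,0],[0,0,-0.1,0,0,0,0]]'
python3 - <<'E'
from h import *
print(tcp()[:3,3])
rows(pose([535.8,191,80],.1118,0),18)
E
```

```text
[603.35314462 265.86481253  24.        ] [396.58019921 241.96109736  24.        ]
t: 31.9
ee_pos: [518.2, 157.9, 23.3]
orientation: [2.092, 2.34, -0.004]
ft_force: [-2.3, 0.6, 6.2]
width: 55.2
grasp_force: 30.0
t: 32.4
ee_pos: [520.1, 158.6, 85.4]
orientation: [2.091, 2.338, 0.002]
ft_force: [0.9, 0.3, -4.1]
width: 55.7
grasp_force: 30.0
[520.0733313  158.56371441  85.3547968 ]
N 18 [0.015, 0.054, 0.008, 0.001, 0.003, -0.833]
```

```bash
python3 -m jog '[[0.015,0.055,0.01,0,0,-0.833,0],[0.015,0.055,0.01,0,0,-0.833,0],[0.015,0.055,0.01,0,0,-0.833,0],[0.015,0.055,0.01,0,0,-0.833,0],[0.015,0.055,0.01,0,0,-0.833,0],[0.015,0.055,0.01,0,0,-0.833,0],[0.015,0.055,0.01,0,0,-0.833,0],[0.015,0.055,0.01,0,0,-0.833,0],[0.015,0.055,0.01,0,0,-0.833,0],[0.015,0.055,0.01,0,0,-0.833,0],[0.015,0.055,0.01,0,0,-0.833,0],[0.015,0.055,0.01,0,0,-0.833,0],[0.015,0.055,0.01,0,0,-0.833,0],[0.015,0.055,0.01,0,0,-0.833,0],[0.015,0.055,0.01,0,0,-0.833,0],[0.015,0.055,0.01,0,0,-0.833,0],[0.015,0.055,0.01,0,0,-0.833,0],[0.015,0.055,0.01,0,0,-0.833,0],[0,0,0,0,0,0,0],[0,0,0,0,0,0,0]]'
python3 - <<'E'
from h import *
print(tcp().round(3))
rows(pose([535.8,191,27],.1118,0),4)
E
```

```text
t: 34.4
ee_pos: [534.5, 191.3, 75.4]
orientation: [-0.171, 3.137, -0.005]
ft_force: [-0.8, -0.6, -4.4]
width: 55.5
grasp_force: 30.0
[[-9.94000e-01 -1.09000e-01  0.00000e+00  5.34500e+02]
 [-1.09000e-01  9.94000e-01 -3.00000e-03  1.91283e+02]
 [ 0.00000e+00 -3.00000e-03 -1.00000e+00  7.53610e+01]
 [ 0.00000e+00  0.00000e+00  0.00000e+00  1.00000e+00]]
N 4 [-0.008, -0.002, 0.302, -0.008, -0.0, -0.007]
```

```bash
python3 -m jog '[[0,0,0.2,0,0,-0.01,0],[0,0,0.4,0,0,-0.02,0],[0,0,0.4,0,0,0,0],[0,0,0.22,0,0,0,0],[0,0,0,0,0,0,0],[0,0,0,0,0,0,0]]'|grep -E "ee|ft"
python3 -m jog '[[0,0,0.03,0,0,0,0],[0,0,0,0,0,0,0]]'|grep -E "ee|ft"
python3 -m jog '[[0,0,0.02,0,0,0,0],[0,0,0,0,0,0,0]]'|grep -E "ee|ft"
python3 -m jog '[[0,0,0.015,0,0,0,0],[0,0,0,0,0,0,0]]'|grep -E "ee|ft"
```

```text
ee_pos: [534.7, 191.2, 26.6]
ft_force: [0.8, 0.4, -4.1]
ee_pos: [535.2, 191.3, 26.1]
ft_force: [0.7, -0.5, -3.8]
ee_pos: [535.0, 191.3, 25.1]
ft_force: [0.1, -0.1, -4.0]
ee_pos: [534.8, 191.2, 24.3]
ft_force: [0.2, -0.8, -5.2]
```

```bash
python3 -m jog '[[0,0,0.015,0,0,0,0],[0,0,0,0,0,0,0]]'|grep -E "ee|ft"
python3 -m jog '[[0,0,0.012,0,0,0,0],[0,0,0,0,0,0,0]]'|grep -E "ee|ft"
python3 -m jog '[[0,0,-0.005,0,0,0,0],[-0.1,0,0,0,0,0,0],[-0.1,0,0,0,0,0,0],[-0.05,0,0,0,0,0,0],[0,0,0,0,0,0,0]]'|grep -E "ee|ft"
python3 -m jog '[[-0.04,0,0,0,0,0,0],[0,0,0,0,0,0,0]]'|grep -E "ee|ft"
python3 -m jog '[[-0.03,0,0,0,0,0,0],[0,0,0,0,0,0,0]]'|grep -E "ee|ft"
```

```text
ee_pos: [534.7, 191.2, 23.6]
ft_force: [-0.2, 0.1, -4.2]
ee_pos: [534.8, 191.2, 23.4]
ft_force: [-0.9, 0.0, -0.3]
ee_pos: [545.7, 192.5, 23.4]
ft_force: [0.7, 0.1, -3.1]
ee_pos: [546.1, 192.5, 23.4]
ft_force: [-0.5, -0.0, -0.5]
ee_pos: [547.5, 192.6, 23.4]
ft_force: [-1.5, -0.2, 0.3]
```

```bash
python3 -m jog '[[-0.04,0,0,0,0,0,0],[0,0,0,0,0,0,0]]'|grep -E "ee|ft"
python3 -m jog '[[-0.025,0,0,0,0,0,0],[0,0,0,0,0,0,0]]'|grep -E "ee|ft"
python3 -m jog '[[-0.025,0,0,0,0,0,0],[0,0,0,0,0,0,0]]'|grep -E "ee|ft"
```

```text
ee_pos: [549.6, 192.9, 23.4]
ft_force: [-1.5, 0.5, -1.6]
ee_pos: [550.3, 193.0, 23.4]
ft_force: [-2.1, -0.1, -1.1]
ee_pos: [551.4, 193.1, 23.4]
ft_force: [-1.7, -0.3, -1.8]
```

```bash
python3 -m jog '[[-0.025,0,0,0,0,0,0],[0,0,0,0,0,0,0]]'|grep -E "ee|ft"
python3 -m jog '[[-0.02,0,0,0,0,0,0],[0,0,0,0,0,0,0]]'|grep -E "ee|ft"
```

```text
ee_pos: [551.5, 193.1, 23.4]
ft_force: [-4.6, 0.4, 2.0]
ee_pos: [551.6, 193.1, 23.4]
ft_force: [-6.9, 0.3, 3.2]
```

```bash
python3 -m jog '[[0,0,0,0,0,0,0.7],[0,0,0,0,0,0,0.9],[0,0,0,0,0,0,1],[0,0,0,0,0,0,1],[0,0,0,0,0,0,1],[0,0,-0.3,0,0,0,1],[0,0,-0.6,0,0,0,1],[0,0,-0.6,0,0,0,1],[0,-0.5,0,0,0,0,0],[0,-0.5,0,0,0,0,0],[0,-0.4,0,0,0,0,0],[0,0,0,0,0,0,0],[0,0,0,0,0,0,0],[0,0,0,0,0,0,0],[0,0,0,0,0,0,0],[0,0,0,0,0,0,0],[0,0,0,0,0,0,0]]'
python3 - <<'E'
from h import *
T=tcp();print(T.round(3));T1=pose(T[:3,3],.1118,0);T1[2,3]=18;rows(T1,4)
E
```

```text
t: 39.6
ee_pos: [559.1, 138.2, 83.5]
orientation: [-0.18, 3.136, -0.005]
ft_force: [-0.2, -1.4, 0.6]
width: 19.4
grasp_force: 0.0
[[-9.93000e-01 -1.14000e-01  1.00000e-03  5.59134e+02]
 [-1.14000e-01  9.93000e-01 -3.00000e-03  1.38206e+02]
 [-0.00000e+00 -3.00000e-03 -1.00000e+00  8.34790e+01]
 [ 0.00000e+00  0.00000e+00  0.00000e+00  1.00000e+00]]
N 4 [0.0, 0.001, 0.409, -0.008, 0.001, 0.007]
```

```bash
python3 -m jog '[[0,0,0.45,-0.01,0,0,0],[0,0,0.45,-0.01,0,0,0],[0,0,0.45,-0.01,0,0,0],[0,0,0.28,0,0,0,0],[0,0,0,0,0,0,0]]'
python3 -m jog '[[0,0.1,0,0,0,0,0],[0,0.15,0,0,0,0,0],[0,0.1,0,0,0,0,0],[0,0.1,0,0,0,0,0],[0,0.1,0,0,0,0,0],[0,0.1,0,0,0,0,0],[0,0.1,0,0,0,0,0],[0,0.1,0,0,0,0,0],[0,0.1,0,0,0,0,0],[0,0.1,0,0,0,0,0],[0,0.08,0,0,0,0,0],[0,0,0,0,0,0,0]]'
python3 - <<'E'
from h import *
T=tcp();print(T.round(3))
B=R.from_euler("z",.1118).as_matrix().T
print((B@(T[:3,3]-[603,266.5,12])).round(1))
E
```

```text
t: 40.1
ee_pos: [558.1, 137.6, 16.9]
orientation: [0.179, -3.134, 0.001]
ft_force: [0.6, -0.1, 1.0]
width: 0.4
grasp_force: 0.0
t: 41.3
ee_pos: [554.5, 182.7, 18.9]
orientation: [-0.18, 3.135, -0.0]
ft_force: [-0.2, -3.2, 2.7]
width: 0.3
grasp_force: 1.4
[[-9.93000e-01 -1.14000e-01  1.00000e-03  5.54505e+02]
 [-1.14000e-01  9.93000e-01 -0.00000e+00  1.82747e+02]
 [-1.00000e-03 -0.00000e+00 -1.00000e+00  1.89070e+01]
 [ 0.00000e+00  0.00000e+00  0.00000e+00  1.00000e+00]]
[-57.5 -77.8   6.9]
```

```bash
python3 -m jog '[[0,0.08,0,0,0,0,0],[0,0.05,0,0,0,0,0],[0,0,0,0,0,0,0]]'|grep -E "ee|ft"
python3 -m jog '[[0,0.03,0,0,0,0,0],[0,0,0,0,0,0,0]]'|grep -E "ee|ft"
python3 -m jog '[[0,0.025,0,0,0,0,0],[0,0,0,0,0,0,0]]'|grep -E "ee|ft"
python3 -m jog '[[0,0.025,0,0,0,0,0],[0,0,0,0,0,0,0]]'|grep -E "ee|ft"
```

```text
ee_pos: [553.9, 187.6, 18.8]
ft_force: [1.2, -3.8, 4.3]
ee_pos: [553.7, 188.7, 18.8]
ft_force: [0.5, -4.1, 4.7]
ee_pos: [553.6, 189.6, 18.8]
ft_force: [0.1, -6.3, 4.7]
ee_pos: [553.5, 190.6, 18.8]
ft_force: [-0.1, -5.5, 5.4]
```

```bash
python3 -m jog '[[0,0.025,0,0,0,0,0],[0,0,0,0,0,0,0]]'|grep -E "ee|ft"
python3 -m jog '[[0,0.025,0,0,0,0,0],[0,0,0,0,0,0,0]]'|grep -E "ee|ft"
python3 -m jog '[[0,0.02,0,0,0,0,0],[0,0,0,0,0,0,0]]'|grep -E "ee|ft"
python3 -m jog '[[0,0.02,0,0,0,0,0],[0,0,0,0,0,0,0]]'|grep -E "ee|ft"
```

```text
ee_pos: [553.3, 191.6, 18.7]
ft_force: [0.7, -4.8, 4.8]
ee_pos: [553.2, 192.5, 18.8]
ft_force: [0.5, -4.9, 6.2]
ee_pos: [553.1, 193.3, 18.7]
ft_force: [0.8, -6.3, 4.9]
ee_pos: [553.0, 194.1, 18.8]
ft_force: [-0.0, -6.0, 4.5]
```

```bash
python3 -m jog '[[0,0.03,0,0,0,0,0],[0,0,0,0,0,0,0]]'|grep -E "ee|ft"
python3 - <<'E'
from h import *
UP=[box(-60,60,-28,28,12,28),box(-60,60,-23,23,28,38)]
B=R.from_euler("z",.1118).as_matrix().T
for c in("scene","side"):
  im=optics.get_image(c)
  if c=="side":cv2.imwrite("pics/s6.png",cv2.resize(im[200:400,170:370,::-1],None,fx=3,fy=3))
  for m in optics.masks_of("stone",c):
    p=m["pixels"];e=ray(c,m["extent"][:2],25)
    if np.hypot(e[0]-546,e[1]-232)<60 and p.sum()<4000:
      f=fit(UP,[(c,p.astype(np.float32),None)],[546,230,.11]);print(c,p.sum(),f,B@(np.r_[f[0][:2],0]-[603,266.5,0]))
E
```

```text
ee_pos: [552.9, 195.3, 18.8]
ft_force: [0.5, -5.6, 4.7]
scene 441 (array([5.45946106e+02, 2.28490967e+02, 1.45335499e-01]), np.float64(1.2097505331039429)) [-60.93826357 -31.40639233   0.        ]
side 1187 (array([5.47097382e+02, 2.28521264e+02, 1.07963837e-01]), np.float64(1.0352779626846313)) [-59.7907945  -31.50472992   0.        ]
```

View pics/s6.png

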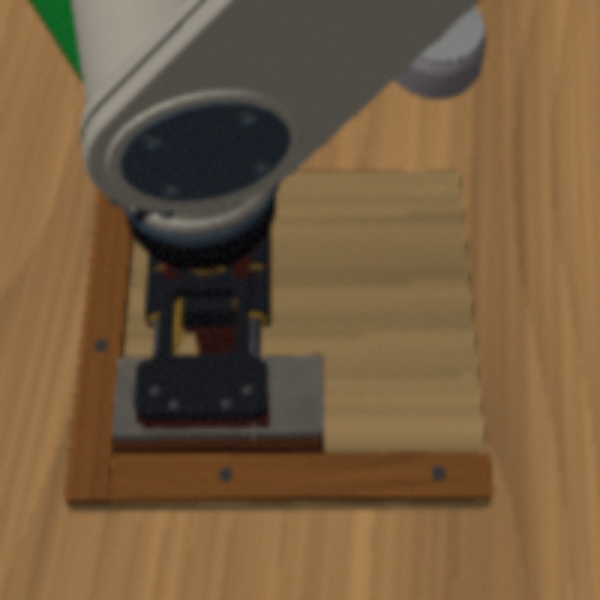

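The block is nearly against the left cleat (bottom edge at crop row 450), and its end is at the far cleat (column 113). I keep pushing until the force rises.

```bash
python3 -m jog '[[0,0.03,0,0,0,0,0],[0,0,0,0,0,0,0]]'|grep -E "ee|ft"
python3 -m jog '[[0,0.025,0,0,0,0,0],[0,0,0,0,0,0,0]]'|grep -E "ee|ft"
python3 -m jog '[[0,0.02,0,0,0,0,0],[0,0,0,0,0,0,0]]'|grep -E "ee|ft"
python3 -m jog '[[0,0.02,0,0,0,0,0],[0,0,0,0,0,0,0]]'|grep -E "ee|ft"
```

```text
ee_pos: [552.6, 196.1, 18.8]
ft_force: [-0.2, -7.6, 6.8]
ee_pos: [552.3, 196.4, 18.7]
ft_force: [-0.1, -11.9, 7.1]
ee_pos: [552.3, 196.4, 18.7]
ft_force: [0.7, -16.6, 7.7]
ee_pos: [552.2, 196.4, 18.7]
ft_force: [2.6, -21.0, 8.9]
```

```bash
python3 -m jog '[[0,-0.1,0,0,0,0,0],[0,-0.25,0,0,0,0,0],[0,0,-0.6,0,0,0,0],[0,0,-0.8,0,0,0,0],[0.6,0.3,0,0,0,0,0],[0.6,0.3,0,0,0,0,0],[0.6,0.3,0,0,0,0,0],[0.5,0.3,0,0,0,0,0],[0,0,0.6,0,0,0,0],[0,0,0.6,0,0,0,0],[0,0,0.18,0,0,0,0],[0,0,0,0,0,0,0]]'
python3 - <<'E'
from h import *
T=tcp();B=R.from_euler("z",.1118).as_matrix().T
print((B@(T[:3,3]-[603,266.5,12])).round(1),ctrl.get_obs()["ft_force"],(B@T[:3,:3]).round(3))
UP=[box(-60,60,-28,28,12,28),box(-60,60,-23,23,28,38)]
for c in("scene","side"):
  optics.get_image(c)
  for m in optics.masks_of("stone",c):
    p=m["pixels"];e=ray(c,m["extent"][:2],25)
    if np.hypot(e[0]-546,e[1]-232)<60 and p.sum()<4000:
      f=fit(UP,[(c,p.astype(np.float32),None)],[546,230,.11]);print(c,p.sum(),f,B@(np.r_[f[0][:2],0]-[603,266.5,0]))
E
```

```text
t: 45.4
ee_pos: [456.1, 222.4, 18.2]
orientation: [0.179, -3.135, 0.001]
ft_force: [0.5, 0.2, 0.4]
width: 0.2
grasp_force: 0.0
[-150.9  -27.4    6.2] [0.46826196 0.18154427 0.36761739] [[-1.    -0.002 -0.002]
 [-0.002  1.    -0.001]
 [ 0.002 -0.001 -1.   ]]
scene 898 (array([5.43389650e+02, 2.31826202e+02, 1.14408067e-01]), np.float64(0.08692928403615952)) [-63.1066557  -27.80676288   0.        ]
side 2205 (array([5.47257682e+02, 2.29571560e+02, 1.02044427e-01]), np.float64(0.09384920448064804)) [-59.51431699 -30.47887436   0.        ]
```

Now I push +x (tool -x).

```bash
python3 -m jog '[[-0.15,0,0,0,0,0,0],[-0.15,0,0,0,0,0,0],[-0.1,0,0,0,0,0,0],[0,0,0,0,0,0,0]]'|grep -E "ee|ft"
python3 -m jog '[[-0.04,0,0,0,0,0,0],[0,0,0,0,0,0,0]]'|grep -E "ee|ft"
python3 -m jog '[[-0.03,0,0,0,0,0,0],[0,0,0,0,0,0,0]]'|grep -E "ee|ft"
python3 -m jog '[[-0.03,0,0,0,0,0,0],[0,0,0,0,0,0,0]]'|grep -E "ee|ft"
```

```text
ee_pos: [473.9, 224.9, 19.4]
ft_force: [-0.1, 0.5, 0.9]
ee_pos: [474.4, 224.8, 19.1]
ft_force: [0.7, 0.5, 0.4]
ee_pos: [474.9, 224.8, 19.0]
ft_force: [-1.6, 0.5, 1.5]
ee_pos: [475.1, 224.6, 19.0]
ft_force: [-5.9, -0.2, 4.0]
```

```bash
python3 -m jog '[[-0.03,0,0,0,0,0,0],[0,0,0,0,0,0,0]]'|grep -E "ee|ft"
python3 -m jog '[[-0.03,0,0,0,0,0,0],[0,0,0,0,0,0,0]]'|grep -E "ee|ft"
python3 -m jog '[[-0.02,0,0,0,0,0,0],[0,0,0,0,0,0,0]]'|grep -E "ee|ft"
python3 - <<'E'
from h import *
T=tcp();B=R.from_euler("z",.1118).as_matrix().T
print((B@(T[:3,3]-[603,266.5,12])).round(1))
E
```

```text
ee_pos: [475.7, 224.6, 18.9]
ft_force: [-7.9, -0.4, 6.2]
ee_pos: [475.7, 224.5, 18.8]
ft_force: [-10.6, -0.5, 7.8]
ee_pos: [475.7, 224.5, 18.8]
ft_force: [-13.2, 0.0, 11.4]
[-131.2  -27.6    6.8]
```

```bash
python3 -m jog '[[0.1,0,0,0,0,0,0],[0.3,0,0,0,0,0,0],[0,0,-0.7,0,0,0,0],[0,0,-0.9,0,0,0,0],[0,0,-0.9,0,0,0,0],[0,0,-0.9,0,0,0,0],[0,0,-0.9,0,0,0,1],[0,0,-0.5,0,0,0,1],[0,0,0,0,0,0,1],[0,0,0,0,0,0,1],[0,0,0,0,0,0,1]]'
python3 - <<'E'
from h import *
T=tcp();im=optics.get_image("wrist");cv2.imwrite("pics/w7.png",im[:,:,::-1])
UP=[box(-60,60,-28,28,12,28),box(-60,60,-23,23,28,38)]
ob={"wrist":T}
res={}
for c in("wrist","scene","side"):
  i=optics.get_image(c)
  for t,Bx,p0 in(("board",BOARD,[517.7,172,.112]),("stone",UP,[546,232,.112])):
    for m in optics.masks_of(t,c):
      p=m["pixels"]
      e=m["extent"]
      if t=="stone" and not (i[p].mean(0)[0]>i[p].mean(0)[1]-8 and p.sum()<20000): continue
      f=fit(Bx,[(c,p.astype(np.float32),T if c=="wrist" else None)],p0)
      print(c,t,m["conf"],e,p.sum(),f[0].round(3),round(f[1],3)); res[c,t]=f[0]; break
  if (c,"board") in res and (c,"stone") in res:
    b,s=res[c,"board"],res[c,"stone"];M=R.from_euler("z",b[2]).as_matrix()[:2,:2]
    print(" rel corner",(M.T@(s[:2]-b[:2])-[95,85]).round(2),s[2]-b[2])
E
```

```text
t: 48.3
ee_pos: [463.0, 223.2, 209.6]
orientation: [0.179, -3.135, 0.001]
ft_force: [0.0, -0.4, 0.2]
width: 37.0
grasp_force: 0.0
wrist board 0.6 [228.1, 214.6, 207.5, 201.5] 28941 [5.17019e+02 1.71901e+02 1.08000e-01] 0.314
wrist stone 0.66 [281.1, 252.7, 52.6, 102.4] 4871 [5.45756e+02 2.32554e+02 1.15000e-01] 0.029
 rel corner [-59.9  -27.79] 0.006652408059109896
scene board 0.76 [332.8, 192.8, 125.3, 84.6] 4644 [5.17549e+02 1.71474e+02 1.09000e-01] 0.211
scene stone 0.85 [362.0, 180.8, 46.7, 30.5] 812 [5.47365e+02 2.29621e+02 1.31000e-01] 0.194
 rel corner [-59.06 -30.43] 0.022230819230701554
side board 0.82 [264.9, 312.4, 144.0, 115.7] 9833 [5.18900e+02 1.71635e+02 1.09000e-01] 0.526
side stone 0.66 [242.2, 335.1, 71.0, 30.7] 2233 [5.47818e+02 2.29433e+02 1.25000e-01] 0.084
 rel corner [-59.99 -30.68] 0.016732174341561462
```

Every check I trust puts the block home. The push forces rose with no further movement on both axes, and the wrist fit gives (-59.9, -27.8) with a yaw error of 0.007. The side view's y offset is explained by the cleat hiding the block's lower edge. I hand in.

```bash
python3 - <<'E'
from workcell import ctrl
print(ctrl.close_job())
E
```

```text
the job is handed in; nothing more can be done
None
```

The block was turned stone side up in two controlled quarter turns, pushed home into the cleat corner and handed in at about 48 s; the last wrist-camera fit put its middle at (-59.9, -27.8) mm from the corner, the hand-in gave no verdict, and I did not re-measure the jar, tin or screwdriver.

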